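# Draw the spice tray forward to its catch and take out the bag peg kept beneath

### The job

Draw the sliding tray with the three spice jars towards the front of the wooden chest, by hooking a fingertip behind its far lip, until you feel its ball catch snap in: gently, do not force it on against the stop, and keep the jars standing. Then take out the wooden peg uncovered on the chest floor and lay it on the green plate, leaving the tray caught and everything else where it is.

Things in the scene. Friction and masses are not known exactly. Their poses are not given: they have to be found in the camera images.
- spice_chest: low open dark-wood chest, fixed, 316 (x) x 190 (y) x 50 mm high. Origin: centre of its underside, on the table; x from its front wall (42 mm high, nearer the robot, brass card frame) to its far wall, y across, z up. Walls 8 mm thick; floor top 6 mm above the origin. A ledge 10 mm wide along each side wall, top 27 mm above the origin, carries the tray.
- tray: loose light-wood tray, 120 (x) x 170 (y) x 23 mm, walls 6 mm, lying across the chest's two ledges with 2 mm play at each side; three spice jars in its front half, a teaspoon in its rear half. Origin: centre of its underside, axes as the chest's. It slides along the chest's x; drag 2 to 6 N, 0.6 to 0.9 kg with its load.
- tray_lip (a point): middle of the top edge of the tray's far lip, on its outer face (looking to the chest's +x): 60 mm from the tray's origin along x, 23 mm above it. The face is upright, 18 mm deep. Behind it, at the start, is a gap of 48 to 62 mm to the chest's far wall, open down to the chest floor; a shut gripper fits in.
- catch (a joint): travel in m of a sprung 12 mm steel ball under the tray's path, mid-width: 0 = up, about 0.004 = pressed down by the tray. It adds up to 4 N of drag over some 50 mm, then snaps up (back to 0) into a slot in the tray floor. Some 2 mm past the snap the tray meets a rubber buffer (4 N/mm, gives 3 mm), then a hard stop.
- catch_zone (a point): a point of the chest, 118 mm before its origin on its x axis, on its floor: middle of the zone where the brass plate with ball and stop is screwed down. The plate itself is set anywhere within 22 mm either way along x, and not measured, so feel for the snap: once caught, the tray's origin lies -0.083 to -0.033 m along the chest's x. Over 16 N on the tray is forcing it.
- peg_mid (a point): wooden clothes peg (bag clip), 72 mm long, 15 mm wide, 12 mm high, 15 g, lying on the chest floor across the chest (within 0.25 rad), its middle 76 to 86 mm from the inside of the far wall: under the tray at the start, its middle 35 mm or more clear of the lip once the tray is caught. Point: its centre; x across its width (grip it along x, from above), y along its length.
- plate: pale green round plate, 170 mm across, 18 mm high at the rim, loose on the table left or right of the chest. Origin: centre of its underside; its flat middle, 140 mm across, is 9 mm above that.
- jar_a: spice jar with red cap in the tray's front row, 45 mm across, 106 mm high. Origin: centre of its underside, z up.
- jar_b: spice jar with red cap, same size as jar_a, in the same row.
- jar_c: spice jar whose red cap has an orange and black top, same size as jar_a, in the same row.
- bowl: small red bowl, 115 mm across, 54 mm high, a garlic bulb in it, on the table at the other side of the chest from the plate; bystander. Origin: centre of its underside.
- pepper_mill: dark wooden pepper mill, 58 mm across, 170 mm high, standing beside the chest's far end; bystander. Origin: centre of its underside.
- salt_shaker: salt shaker, 44 mm across, 90 mm high, standing beside the chest's far end on the other side; bystander. Origin: centre of its underside.
Things that resemble listed ones, but are neither listed nor needed, are in the scene too. Leave any purple look-alike of the jar_b alone.

How it is judged:
On the way, in this order (a step that is already met when the one before it is completed fails the run):
1. a fingertip is hooked behind the tray's far lip and pulls on it (contact force between the fingers and tray_far_lip above 1 N), for 0.1 s.
2. the tray, drawn by its far lip, rides over the ball catch (value of joint catch above 0.0025 m and contact force between the fingers and tray_far_lip above 1 N), for 0.1 s.
3. the ball catch has snapped into the tray (value of joint catch below 0.0012 m and x of tray in the frame of spice_chest below -0.0305 m), for 0.2 s.
4. the wooden peg is lifted out of the chest (height (world z) of peg_mid above 0.07 m), for 0.2 s.
At the end, for the whole second after the job is handed in: The tray is held by its ball catch (ball up again to within 1.2 mm, tray origin beyond -0.0305 m on the chest's x), the three jars stand upright in it (within 0.15 rad), and the wooden peg lies on the green plate, at rest, its middle within 50 mm of the plate's centre and below 30 mm (all of step 3 and angle between each of jar_a, jar_b, jar_c's own z axis and vertical below 0.15 rad and z of each of jar_a, jar_b, jar_c in the frame of tray below 0.012 m and horizontal distance between peg_mid and plate below 0.05 m and contact force between bag_peg and plate above 0.05 N and height (world z) of peg_mid below 0.03 m and linear speed of each of bag_peg, tray below 0.02 m/s); the robot touches nothing.
It fails at once if the tray is forced: fingers press on it with more than 16 N (contact force between the fingers and tray above 16 N).
It fails at once if a spice jar in the tray is tipped over (angle between any of jar_a, jar_b, jar_c's own z axis and vertical above 0.4 rad).
It fails at once if the bowl, pepper mill, salt shaker or plate is knocked away (more than 40 mm) (distance of any of bowl, pepper_mill, salt_shaker, plate from where it was at the start of the episode above 0.04 m).
It also fails if it takes over 61 s, if anything falls off the work surface, if the arm or the gripper's body presses on something with over 40 N, if the wrist force passes 120 N, or if a joint passes its speed limit or range.

### The arm

A 6-joint arm with a two-finger parallel gripper is mounted at the origin on a cart in front of the work surface, level with it; the furniture and walls round the work are solid. World frame = base frame: x ahead of the robot, y to its left, z up, the work surface at z = 0. Lengths are in m, angles in rad, forces in N, time in s.
With the tool pointing down it reaches from about 0.275 to 0.825 m from the base axis. Payload 5.2 kg.
Tool frame: the origin (TCP) lies at the very end of the fingers, on their centre line; the grasp point (between the pads) lies manip.grip_depth behind it (manip.grip_depth is the distance from the TCP to the grasp point, in m); z points along the fingers, y is the line along which they close (so a half turn about z gives the same grasp; the last joint's range is limited). The gripper opens to 93 mm and grips with 3 to 60 N. Pads are 15 mm wide; open, the fingers measure 128 mm over their backs; the gripper's body (75 mm by 188 mm) begins 65 mm behind the grasp point.
Start: joints at [-1.478, 0.259, 1.535, -0, 1.348, -0.203], TCP at [0.16, -0.526, 0.219] pointing down, gripper open.
Joint ranges: [-3.14, 3.14], [-0.91, 2.08], [0.19, 2.58], [-1.22, 4.36], [0.22, 2.71], [-3.12, 3.12]. Speed limits (rad/s): [2.57, 2.57, 3.14, 3.14, 3.14, 3.14].

### API

Orientations are given as a rotation vector (axis times angle).
In Python, from plant import manip, snapshot gives the robot as it stands.
- The arm moves only by the tool play_rows, never from a script. Its argument "increments" is text: rows parted by semicolons, each of 6 numbers parted by spaces: the shift along the tool's x, y, z in mm, then the turn, a rotation vector about the tool's x, y, z in degrees. A call has 1 to 5 rows; each row is the pose to reach, as a shift and turn from the pose commanded when the call began, along the tool's axes at that moment; what a row does not reach only later rows make up. A row lasts 1/8 s, in which the tool goes at most 62.5 mm and 10.7 degrees, less where a joint would pass 70% of its speed; a pose out of reach is approached as far as the arm can. A call with a gripper value outside its range is refused whole. "grip" is the finger opening in mm, from 0 to 93, set as the call begins (left out, the last holds). The fingers move at their own pace and stop on an object; "newtons" is the grip in N (left out, the last holds). Time passes only in rows, so rows that repeat a pose let the fingers close. It gives the time, the measured TCP pose, the force, the opening and the grip force at its end, in the units of the state.
- manip.read_state(): the state, without advancing time (a new reading comes with each control period).
- snapshot(name): name is "scene" or "top" or "wrist"; returns a dict with "image" (420x560x3 uint8, red, green, blue), "fx", "fy", "cx", "cy" (pixels), "view" (4x4, takes a point from world to camera coordinates); the wrist camera has in their place "tool_from_camera" (4x4, takes a point from camera to tool coordinates, whose origin is the TCP and whose axes are the flange's). Camera axes: x right, y up, looking along -z (the intrinsics and any distortion apply to the point x, -y, -z); pixel columns grow to the right and rows downward; lengths in m; the calibration is good to about 2 mm. The wrist camera is an equidistant fisheye: a pixel r from the principal point sees the ray r / f radians off the axis. A picture is of the moment at which its call begins: read the wrist's pose just before it. There is no depth.
- manip.finish_job(): hands the job in; it is judged then, once.
The state is a dict: "clock": time; "joint_pos": joint angles; "dq": joint speeds; "effort": joint torques, N m; "tcp_pos": TCP position; "tcp_rot": TCP orientation; "wrist_force": force on the tool from outside, world axes, zero at the start; "ft_torque": the same for the moment, N m; "finger_gap": opening from 0.0 (shut) to 1.0 (fully open); "finger_force": force on a finger pad.
Only numpy, scipy, OpenCV 4.12 (cv2) and the standard library are available. Lean on these libraries where they do the work, as an engineer would, in place of code of your own. Each camera call takes 0.05 s, during which the arm holds its last target. There are 200 camera calls.

## Working session

There is one attempt and no reset: what is moved stays moved. The work goes in short steps, Python scripts to look and compute and a tool call to move; the robot and the scene stay as the last step left them, time stands still between calls to the robot, and variables do not carry over. Pictures are saved under pics/ and viewed, at most 10 in all, crops included, and the job is handed in when it is done.

Besides the shell and the picture viewer there is one more tool, called after "Request:" as name(argument=value, ...) on one line, values as JSON. play_rows: Moves the arm, as the interface text tells. Its arguments: {"type":"object","properties":{"increments":{"type":"string"},"grip":{"type":"number"},"newtons":{"type":"number"}},"required":["increments"]}

```bash
mkdir -p pics; cat > h.py <<'E'
import numpy as np, cv2, json
from plant import manip, snapshot
from scipy.spatial.transform import Rotation as R
def save(n,im): cv2.imwrite('pics/'+n+'.png',cv2.cvtColor(im,cv2.COLOR_RGB2BGR))
def ray(s,u,v):
    V=np.array(s['view']);d=np.array([(u-s['cx'])/s['fx'],-(v-s['cy'])/s['fy'],-1.])
    return -V[:3,:3].T@V[:3,3], V[:3,:3].T@d
def onz(s,u,v,z):
    o,d=ray(s,u,v);return o+d*(z-o[2])/d[2]
def proj(s,p):
    V=np.array(s['view']);q=V[:3,:3]@np.array(p)+V[:3,3]
    return s['cx']+s['fx']*q[0]/-q[2], s['cy']-s['fy']*q[1]/-q[2]
E
python3 - <<'E'
from h import *
import pickle
a=snapshot('top');b=snapshot('scene')
pickle.dump((a,b),open('s.pkl','wb'))
save('top',a['image']);save('scene',b['image'])
print(manip.read_state(),manip.grip_depth,[x for x in dir(manip) if x[0]!='_'])
for s in(a,b):print({k:s[k] for k in s if k!='image'})
E
```

```text
{'clock': 0.1, 'joint_pos': array([-1.47775304e+00,  2.59249753e-01,  1.53593638e+00, -3.63983589e-05,
        1.34800525e+00, -2.02777940e-01]), 'dq': array([ 0.00123515, -0.00320708, -0.00193908, -0.00082197, -0.00020069,
       -0.00070378]), 'effort': array([ 2.68384501e-03, -4.38209546e+01, -2.84642494e+01,  7.21039181e-02,
        3.63270880e-02, -5.90605487e-05]), 'tcp_pos': array([ 0.16031493, -0.52561615,  0.21792676]), 'tcp_rot': array([-3.10570740e+00, -4.62759420e-01, -8.20090126e-05]), 'wrist_force': array([0.26469952, 0.63143806, 0.31488229]), 'ft_torque': array([ 0.00627522, -0.02419231, -0.01458245]), 'finger_force': 0.0, 'finger_gap': 1.0000083484465563} 0.0188 ['IKError', 'finish_job', 'grip_depth', 'read_state']
{'fx': 428.7601166794564, 'fy': 428.7601166794564, 'cx': 271.4662813482998, 'cy': 205.9777417836925, 'view': array([[ 0.02525044, -0.99897722,  0.03750903, -0.02049721],
       [ 0.99818027,  0.02725005,  0.05379208, -0.5228398 ],
       [-0.05475919,  0.0360825 ,  0.99784743, -0.99798377],
       [ 0.        ,  0.        ,  0.        ,  1.        ]])}
{'fx': 467.94904394110364, 'fy': 467.94904394110364, 'cx': 280.80788522290214, 'cy': 208.71445032782438, 'view': array([[-6.01192486e-01, -7.99104070e-01, -5.29407537e-04,
         3.13388811e-01],
       [ 4.20738937e-01, -3.17098949e-01,  8.49957060e-01,
        -2.51022953e-01],
       [-6.79372020e-01,  5.10765055e-01,  5.26851702e-01,
        -5.37595781e-01],
       [ 0.00000000e+00,  0.00000000e+00,  0.00000000e+00,
         1.00000000e+00]])}
```

View pics/top.png

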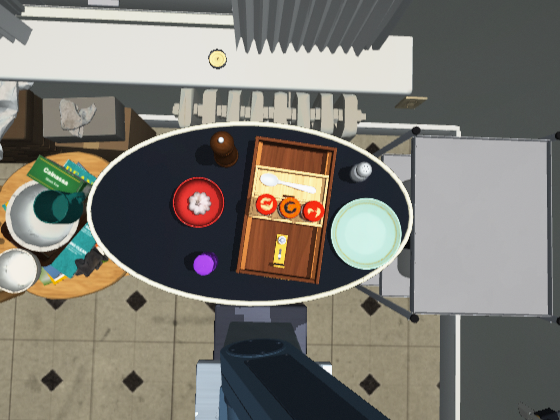

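View pics/scene.png

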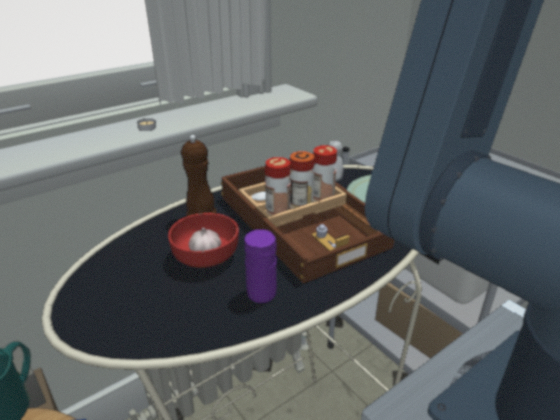

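The top view shows the chest with far corners near (257,137) and (336,147) and front corners near (237,273) and (321,283). The red-capped jars are at (266,205), (290,208) and (313,211). The plate is at (366,234), the bowl at (199,202), the mill at (224,148) and the salt shaker at (361,172). The purple jar at (204,264) is the look-alike, so I leave it alone. I'll enlarge the chest next.

```bash
python3 - <<'E'
from h import *
import pickle
a,b=pickle.load(open('s.pkl','rb'))
c=a['image'][125:295,225:410]
save('crop',cv2.resize(c,None,fx=3.5,fy=3.5,interpolation=cv2.INTER_CUBIC))
hsv=cv2.cvtColor(a['image'],cv2.COLOR_RGB2HSV)
m=cv2.inRange(hsv,(60,15,120),(95,120,255));n,l,st,ce=cv2.connectedComponentsWithStats(m)
for i in range(1,n):
  if st[i,4]>1000:print(st[i],ce[i],onz(a,*ce[i],.015))
E
```

```text
[ 331  198   71   72 3627] [365.6843121  233.14143921] [ 0.4647769  -0.23188036  0.015     ]
```

View pics/crop.png

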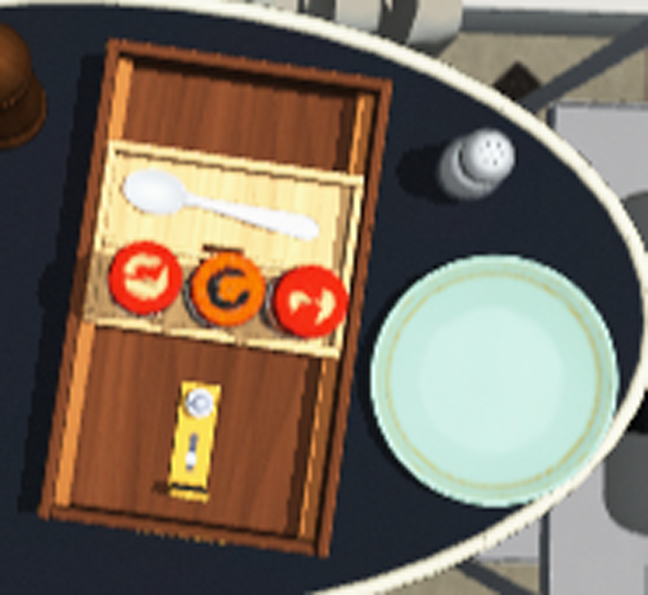

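The crop (3.5x, offset 225,125) shows:
- **Chest top corners:** (112,41), (390,80), (40,515) and (326,555).
- **Tray far lip:** runs from (112,143) to (362,178).
- **Ball plate:** yellow, with the ball at (200,402).
- **Plate centre:** about (495,380).

The peg is hidden. The three jars in the tray have red, orange/black and red tops, as described.

```bash
python3 - <<'E'
from h import *
import pickle
a,b=pickle.load(open('s.pkl','rb'))
f=lambda x,y,z:onz(a,225+(x+.5)/3.5-.5,125+(y+.5)/3.5-.5,z)
FL,FR,NL,NR=f(112,41,.05),f(390,80,.05),f(40,515,.046),f(326,555,.046)
for n,p in dict(FL=FL,FR=FR,NL=NL,NR=NR).items():print(n,p)
ex=(FL+FR-NL-NR)/2;ey=(FL+NL-FR-NR)/2
print(np.linalg.norm(ex[:2]),np.linalg.norm(ey[:2]),np.degrees([np.arctan2(ex[1],ex[0]),np.arctan2(-ey[0],ey[1])]))
C=(FL+FR+NL+NR)/4;print('C',C)
yaw=(np.arctan2(ex[1],ex[0])+np.arctan2(-ey[0],ey[1]))/2
def loc(p):
  d=(p-C)[:2];return [d[0]*np.cos(yaw)+d[1]*np.sin(yaw),-d[0]*np.sin(yaw)+d[1]*np.cos(yaw)]
L,Rr=f(112,143,.05),f(362,178,.05);print('lip',L,Rr,loc(L),loc(Rr))
print('ball',loc(f(200,402,.02)),'yawdeg',np.degrees(yaw))
E
```

```text
FL [0.68030516 0.03261501 0.05      ]
FR [ 0.66045821 -0.15122872  0.05      ]
NL [0.37026216 0.07070895 0.046     ]
NR [ 0.34845048 -0.1154573   0.046     ]
0.3132104754015348 0.18617386049516502 [-6.7718736  -6.42375802]
C [ 0.51486901 -0.04084052  0.048     ]
lip [0.61299678 0.03078842 0.05      ] [ 0.59493267 -0.13384243  0.05      ] [np.float64(0.08924777298933254), np.float64(0.08242936248953579)] [np.float64(0.09021926850190412), np.float64(-0.08318671535437314)]
ball [np.float64(-0.07034072096950421), np.float64(6.0714171734640304e-05)] yawdeg -6.597815811612863
```

```bash
cat >> h.py <<'E'
C=np.array([.5149,-.0408]);YAW=np.radians(-6.6)
def w(lx,ly,z):  # chest frame -> world
    c,s=np.cos(YAW),np.sin(YAW);return np.array([C[0]+c*lx-s*ly,C[1]+s*lx+c*ly,z])
def loc(p):
    c,s=np.cos(YAW),np.sin(YAW);d=np.array(p[:2])-C;return np.array([c*d[0]+s*d[1],-s*d[0]+c*d[1]])
def inc(p,yaw):  # yaw of tool x in world, tool down
    st=manip.read_state();A=R.from_rotvec(st['tcp_rot'])
    B=R.from_euler('z',yaw)*R.from_euler('x',np.pi)
    print('shift mm',np.round(A.inv().apply(np.array(p)-st['tcp_pos'])*1000,1),'turn deg',np.round(np.degrees((A.inv()*B).as_rotvec()),1),'q',np.round(st['joint_pos'],2),'F',np.round(st['wrist_force'],1),'loc',np.round(loc(st['tcp_pos'])*1000,1),'z',st['tcp_pos'][2].round(4),'t',st['clock'])
E
python3 - <<'E'
from h import *
import pickle
inc(w(.12,0,.2),YAW)
a,b=pickle.load(open('s.pkl','rb'))
f=lambda x,y,z:loc(onz(a,225+(x+.5)/3.5-.5,125+(y+.5)/3.5-.5,z))
print('slot',f(222,248,.03),'plate',f(201,382,.01),f(188,498,.01))
print('mill',loc(onz(a,224,148,.1)))
E
```

```text
shift mm [ 590.5 -312.4   18.6] turn deg [-0.1  0.  23.5] q [-1.48  0.26  1.54 -0.    1.35 -0.2 ] F [0.3 0.6 0.3] loc [-296.5 -522.4] z 0.2179 t 0.1
slot [0.03314245 0.00031319] plate [-0.05707548  0.00057009] [-0.13544295 -0.00155658]
mill [0.10933544 0.15687986]
```

Request:
play_rows(increments="59 -31 0 0 0 3; 118 -62 0 0 0 6; 177 -93 0 0 0 9; 236 -124 0 0 0 12; 290 -155 0 0 0 15", grip=0)

```text
clock: 0.72
tcp_pos: [0.3824, -0.3035, 0.2184]
tcp_rot: [-3.141, -0.05, 0.0]
wrist_force: [1.5, -0.4, -0.2]
finger_gap: 0.511
finger_force: 0.0
```

Request:
play_rows(increments="50 -27 0 0 0 3; 105 -54 0 0 0 6; 160 -80 0 0 0 8.5; 210 -105 0 0 0 8.5; 250 -130 10 0 0 8.5")

```text
clock: 1.35
tcp_pos: [0.6288, -0.1655, 0.2087]
tcp_rot: [3.136, -0.178, 0.002]
wrist_force: [0.1, -0.3, 0.2]
finger_gap: 0.011
finger_force: 0.0
```

```bash
python3 -c "
from h import *
inc(w(.12,0,.2),YAW)"
```

```text
shift mm [  -7.3 -110.8    8.6] turn deg [ 0.  -0.1  0.1] q [-0.43  0.44  1.29  0.    1.41  1.26] F [ 0.1 -0.3  0.2] loc [ 127.5 -110.8] z 0.2087 t 1.35
```

Request:
play_rows(increments="-2 -35 5 0 0 0; -5 -75 9 0 0 0; -7 -111 9 0 0 0; -7 -111 9 0 0 0; -7 -111 9 0 0 0")

```text
clock: 1.98
tcp_pos: [0.6323, -0.056, 0.1993]
tcp_rot: [3.136, -0.179, -0.001]
wrist_force: [0.6, -0.4, -0.6]
finger_gap: 0.006
finger_force: 0.0
```

```bash
python3 - <<'E'
from h import *
inc(w(.12,0,.036),YAW)
s=snapshot('wrist');save('w1',s['image']);print({k:s[k] for k in s if k!='image'})
E
```

```text
shift mm [  1.7  -1.7 163.3] turn deg [0.  0.  0.1] q [-0.26  0.42  1.35 -0.    1.37  1.42] F [ 0.6 -0.4 -0.6] loc [118.4  -1.6] z 0.1993 t 1.975
{'fx': 325.19226210127806, 'fy': 325.19226210127806, 'cx': 278.00350005431477, 'cy': 207.73500615267412, 'tool_from_camera': array([[ 7.80906070e-04,  9.68582054e-01,  2.48692974e-01,
         6.99761729e-02],
       [ 9.99999419e-01, -9.41214840e-04,  5.25701167e-04,
        -1.84202317e-04],
       [ 7.43258234e-04,  2.48692419e-01, -9.68582226e-01,
        -1.65197551e-01],
       [ 0.00000000e+00,  0.00000000e+00,  0.00000000e+00,
         1.00000000e+00]])}
```

View pics/w1.png

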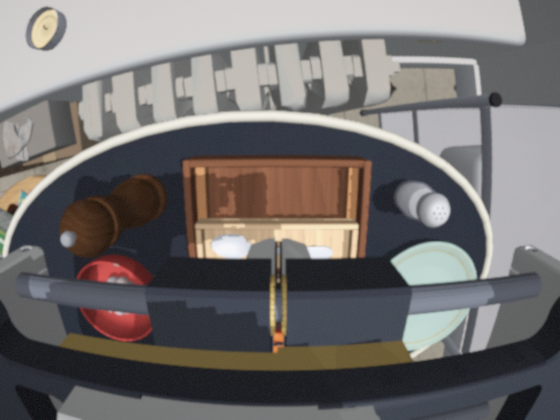

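The wrist view shows the lip edge near row 221 and the far wall's inner top edge near row 167. The gap between them is clear, and the mill and shaker are outside the body's path. I'll check the gap numerically.

```bash
cat >> h.py <<'E'
def wz(s,st,u,v,z):
    x=(u-s['cx'])/s['fx'];y=(v-s['cy'])/s['fy'];r=np.hypot(x,y);k=np.sin(r)/r if r>1e-9 else 1
    T=np.array(s['tool_from_camera']);A=R.from_rotvec(st['tcp_rot'])
    d=A.apply(T[:3,:3]@np.array([x*k,-y*k,-np.cos(r)]));o=A.apply(T[:3,3])+st['tcp_pos']
    return o+d*(z-o[2])/d[2]
E
python3 - <<'E'
from h import *
st=manip.read_state();s=snapshot('wrist')
for u,v in((277,221),(277,167),(277,160),(190,163),(366,163)):print(loc(wz(s,st,u,v,.05)))
g=s['image'][150:240,320].astype(int);print(g.sum(1))
E
```

```text
[ 0.09377968 -0.00079952]
[ 0.14852587 -0.00077624]
[ 0.15538977 -0.000772  ]
[0.15345079 0.08577974]
[ 0.15365122 -0.08925039]
[169 177 177 180 162 155 141 148 149 220 276 318 322 318 319 300 278 279
 304 317 323 323 318 322 315 323 320 317 315 318 313 310 306 307 306 304
 295 299 306 301 292 295 292 287 296 290 294 296 294 289 298 296 300 291
 299 297 295 296 301 286 301 294 299 281 244 211 211 252 366 433 402 344
 339 425 545 631 667 673 660 644 654 669 669 675 671 671 671 671 671 671]
```

Request:
play_rows(increments="1 -1 40 0 0 0; 2 -1 85 0 0 0; 2 -1 125 0 0 0; 2 -1 155 0 0 0; 2 -1 162 0 0 0")

```text
clock: 2.7
tcp_pos: [0.6329, -0.0557, 0.0353]
tcp_rot: [-3.136, 0.182, 0.007]
wrist_force: [0.0, -0.2, -0.3]
finger_gap: 0.01
finger_force: 0.0
```

Request:
play_rows(increments="0 0 2 0 0 0; -6 0 2 0 0 0; -11 0 2 0 0 0")

```text
clock: 3.08
tcp_pos: [0.6239, -0.0538, 0.037]
tcp_rot: [3.136, -0.18, 0.003]
wrist_force: [0.5, 0.0, -0.2]
finger_gap: 0.004
finger_force: 0.0
```

```bash
python3 -c "
from h import *
inc(w(.12,0,.036),YAW)"
```

```text
shift mm [10.2 -0.4  1. ] turn deg [ 0.  -0.1  0. ] q [-0.26  0.56  1.56  0.    1.03  1.42] F [ 0.5  0.  -0.2] loc [109.8  -0.4] z 0.037 t 3.075
```

Request:
play_rows(increments="-3 0 1 0 0 0; -6 0 1 0 0 0; -8 0 1 0 0 0; -10 0 1 0 0 0; -12 0 1 0 0 0")

```text
clock: 3.7
tcp_pos: [0.612, -0.0523, 0.0347]
tcp_rot: [3.136, -0.18, 0.001]
wrist_force: [2.2, 0.0, -2.1]
finger_gap: 0.007
finger_force: 1.0
```

Request:
play_rows(increments="-2 0 0 0 0 0; -4 0 0 0 0 0; -6 0 0 0 0 0; -8 0 0 0 0 0; -10 0 0 0 0 0")

```text
clock: 4.32
tcp_pos: [0.6017, -0.0512, 0.0347]
tcp_rot: [3.136, -0.179, 0.0]
wrist_force: [2.4, -0.2, -1.0]
finger_gap: 0.008
finger_force: 1.4
```

Request:
play_rows(increments="-3 0 0 0 0 0; -6 0 0 0 0 0; -9 0 0 0 0 0; -12 0 0 0 0 0; -15 0 0 0 0 0")

```text
clock: 4.95
tcp_pos: [0.5867, -0.0494, 0.0347]
tcp_rot: [3.136, -0.18, 0.0]
wrist_force: [1.9, 0.7, -1.2]
finger_gap: 0.009
finger_force: 1.5
```

Request:
play_rows(increments="-3 0 0 0 0 0; -6 0 0 0 0 0; -9 0 0 0 0 0; -12 0 0 0 0 0; -15 0 0 0 0 0")

```text
clock: 5.58
tcp_pos: [0.5718, -0.0477, 0.0347]
tcp_rot: [3.136, -0.179, 0.0]
wrist_force: [2.8, -0.2, -0.7]
finger_gap: 0.008
finger_force: 1.5
```

Request:
play_rows(increments="-2 0 0 0 0 0; -4 0 0 0 0 0; -6 0 0 0 0 0; -8 0 0 0 0 0; -10 0 0 0 0 0")

```text
clock: 6.2
tcp_pos: [0.5619, -0.0466, 0.0347]
tcp_rot: [3.136, -0.18, -0.0]
wrist_force: [2.2, -0.2, 0.9]
finger_gap: 0.005
finger_force: 1.6
```

```bash
python3 -c "
from h import *
inc(w(.0,0,.036),YAW)"
```

```text
shift mm [-47.4  -0.4  -1.3] turn deg [0. 0. 0.] q [-0.28  0.47  1.72 -0.    0.95  1.4 ] F [ 2.2 -0.2  0.9] loc [47.4 -0.3] z 0.0347 t 6.2
```

Request:
play_rows(increments="-2 0 0 0 0 0; -4 0 0 0 0 0; -6 0 0 0 0 0; -8 0 0 0 0 0; -10 0 0 0 0 0")

```text
clock: 6.82
tcp_pos: [0.552, -0.0454, 0.0347]
tcp_rot: [3.136, -0.179, 0.0]
wrist_force: [3.1, -0.6, 0.2]
finger_gap: 0.004
finger_force: 1.7
```

Request:
play_rows(increments="-1.5 0 0 0 0 0; -3 0 0 0 0 0; -4.5 0 0 0 0 0; -6 0 0 0 0 0")

```text
clock: 7.32
tcp_pos: [0.5461, -0.0447, 0.0347]
tcp_rot: [3.136, -0.179, 0.0]
wrist_force: [3.5, -0.3, 0.2]
finger_gap: 0.004
finger_force: 1.7
```

Request:
play_rows(increments="-1.5 0 0 0 0 0; -3 0 0 0 0 0; -4.5 0 0 0 0 0; -6 0 0 0 0 0")

```text
clock: 7.82
tcp_pos: [0.5401, -0.044, 0.0347]
tcp_rot: [3.136, -0.179, 0.0]
wrist_force: [4.3, 0.1, -0.1]
finger_gap: 0.008
finger_force: 1.7
```

Request:
play_rows(increments="-1.5 0 0 0 0 0; -3 0 0 0 0 0; -4.5 0 0 0 0 0; -6 0 0 0 0 0")

```text
clock: 8.32
tcp_pos: [0.5341, -0.0434, 0.0347]
tcp_rot: [3.136, -0.18, 0.0]
wrist_force: [3.9, -0.1, 0.2]
finger_gap: 0.002
finger_force: 1.7
```

Request:
play_rows(increments="-1.5 0 0 0 0 0; -3 0 0 0 0 0; -4.5 0 0 0 0 0")

```text
clock: 8.7
tcp_pos: [0.5296, -0.0428, 0.0347]
tcp_rot: [-3.136, 0.18, -0.0]
wrist_force: [3.4, -0.5, 0.7]
finger_gap: 0.001
finger_force: 1.8
```

Request:
play_rows(increments="-1.5 0 0 0 0 0; -3 0 0 0 0 0")

```text
clock: 8.95
tcp_pos: [0.5267, -0.0425, 0.0347]
tcp_rot: [3.136, -0.179, 0.0]
wrist_force: [4.6, -0.4, 1.1]
finger_gap: 0.005
finger_force: 1.8
```

Request:
play_rows(increments="-1 0 0 0 0 0; -2 0 0 0 0 0; -3 0 0 0 0 0")

```text
clock: 9.32
tcp_pos: [0.5237, -0.0421, 0.0347]
tcp_rot: [-3.136, 0.18, 0.0]
wrist_force: [3.3, 0.4, 1.6]
finger_gap: 0.004
finger_force: 1.8
```

Request:
play_rows(increments="-1 0 0 0 0 0; -2 0 0 0 0 0")

```text
clock: 9.57
tcp_pos: [0.5216, -0.0419, 0.0347]
tcp_rot: [-3.136, 0.18, 0.0]
wrist_force: [2.9, -1.5, 2.1]
finger_gap: 0.004
finger_force: 1.3
```

Request:
play_rows(increments="-1 0 0 0 0 0; -2 0 0 0 0 0")

```text
clock: 9.82
tcp_pos: [0.519, -0.0415, 0.0343]
tcp_rot: [-3.136, 0.179, 0.002]
wrist_force: [1.7, -0.2, 1.7]
finger_gap: 0.006
finger_force: 1.1
```

Request:
play_rows(increments="-1 0 0 0 0 0; -2 0 0 0 0 0")

```text
clock: 10.07
tcp_pos: [0.5176, -0.0414, 0.0344]
tcp_rot: [-3.136, 0.18, 0.0]
wrist_force: [2.0, -0.1, -1.2]
finger_gap: 0.005
finger_force: 1.2
```

The force dropped to 1.7 N with a small jump near x 0.519, so the ball seems to have snapped in. I'll nudge 1 mm to confirm.

Request:
play_rows(increments="-0.5 0 0 0 0 0; -1 0 0 0 0 0; -1 0 0 0 0 0")

```text
clock: 10.45
tcp_pos: [0.5166, -0.0413, 0.0346]
tcp_rot: [-3.136, 0.18, 0.001]
wrist_force: [1.3, 0.2, -2.3]
finger_gap: 0.008
finger_force: 1.0
```

```bash
python3 - <<'E'
from h import *
inc(w(.0,0,.036),YAW)
s=snapshot('scene');save('sc2',s['image'])
E
```

```text
shift mm [-1.8 -0.3 -1.4] turn deg [-0.  0.  0.] q [-0.3   0.4   1.84  0.    0.9   1.39] F [ 1.3  0.2 -2.3] loc [ 1.8 -0.3] z 0.0346 t 10.45
```

Request:
play_rows(increments="-0.5 0 0 0 0 0; -1 0 0 0 0 0")

```text
clock: 10.75
tcp_pos: [0.5161, -0.0413, 0.0347]
tcp_rot: [3.136, -0.18, 0.001]
wrist_force: [3.3, -0.5, -2.1]
finger_gap: 0.005
finger_force: 1.6
```

Request:
play_rows(increments="0 0 0 0 0 0; 0 0 0 0 0 0")

```text
clock: 11.0
tcp_pos: [0.5161, -0.0413, 0.0347]
tcp_rot: [3.136, -0.18, 0.001]
wrist_force: [3.0, -0.4, -1.8]
finger_gap: 0.005
finger_force: 1.7
```

Request:
play_rows(increments="-0.5 0 0 0 0 0; -0.5 0 0 0 0 0")

```text
clock: 11.25
tcp_pos: [0.5157, -0.0413, 0.0348]
tcp_rot: [3.136, -0.18, 0.001]
wrist_force: [4.4, -0.2, -1.4]
finger_gap: 0.002
finger_force: 2.2
```

The force climbs steeply, so the rubber buffer is reached and the tray is caught. Now I back off and rise.

Request:
play_rows(increments="3 0 0 0 0 0; 10 0 0 0 0 0; 22 0 -2 0 0 0; 30 0 -40 0 0 0; 30 0 -90 0 0 0")

```text
clock: 11.88
tcp_pos: [0.5452, -0.0446, 0.1246]
tcp_rot: [-3.136, 0.18, 0.005]
wrist_force: [0.5, -0.1, -0.9]
finger_gap: 0.003
finger_force: 0.0
```

Request:
play_rows(increments="-5 0 -45 0 0 0; -10 0 -80 0 0 0; -10 0 -80 0 0 0; -10 0 -80 0 0 0", grip=28)

```text
clock: 12.38
tcp_pos: [0.5351, -0.0434, 0.204]
tcp_rot: [-3.136, 0.18, 0.002]
wrist_force: [-0.5, -0.1, -0.8]
finger_gap: 0.292
finger_force: 0.0
```

```bash
python3 - <<'E'
from h import *
import pickle
inc(w(.069,0,.1),YAW)
st=manip.read_state();s=snapshot('wrist');pickle.dump((st,s),open('w2.pkl','wb'));save('w2',cv2.resize(s['image'][100:330,130:430],None,fx=2.5,fy=2.5))
E
```

```text
shift mm [ 48.8  -0.2 104. ] turn deg [-0.   0.1  0. ] q [-0.29  0.25  1.59  0.    1.31  1.4 ] F [-0.5 -0.1 -0.8] loc [20.3 -0.2] z 0.204 t 12.375
```

View pics/w2.png

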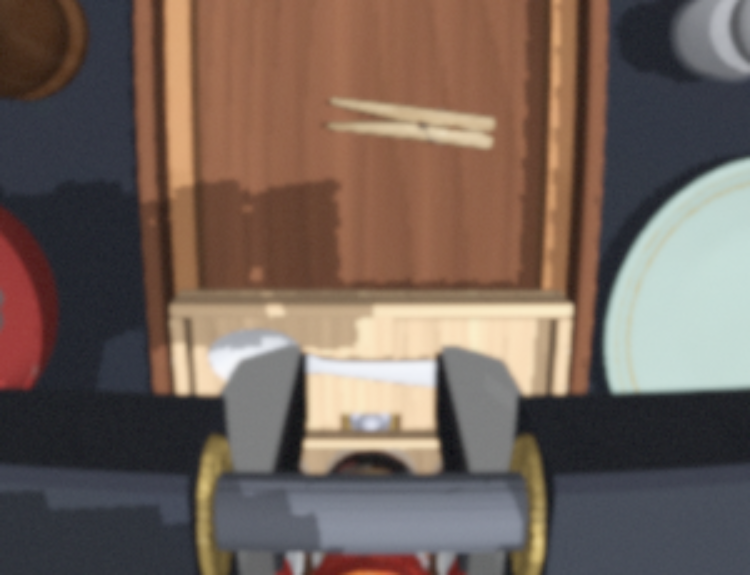

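The ball is visible up in the tray slot at crop (370,422). The peg, the only object of its kind, runs from about (328,113) to (495,133). The plate is at the right.

```bash
python3 - <<'E'
from h import *
import pickle
st,s=pickle.load(open('w2.pkl','rb'))
im=s['image'];hsv=cv2.cvtColor(im,cv2.COLOR_RGB2HSV)
reg=im[130:170,250:345].astype(int)
m=((reg[...,1]>135)&(reg[...,2]>95)).astype(np.uint8)
n,l,sa,ce=cv2.connectedComponentsWithStats(m);print(sa[1:][sa[1:,4]>15])
f=lambda x,y,z:wz(s,st,130+x/2.5,100+y/2.5,z)
A,B=f(328,113,.016),f(495,134,.016)
print(loc(A),loc(B),np.linalg.norm(A-B),'mid',loc((A+B)/2))
d=A-B;yw=np.arctan2(d[1],d[0])-np.pi/2;print('peg yaw world',np.degrees(yw),'rel',np.degrees(yw-YAW))
print('lip',loc(f(370,297,.05)))
M=(A+B)/2
# grip: tool y along peg x; tool x = yw +-90
for sg in(90,-90):inc([M[0],M[1],.12],yw+np.radians(sg))
E
```

```text
[[ 12   9  66  21 704]]
[0.06927566 0.01845708] [ 0.06063639 -0.05439577] 0.07336331024492157 mid [ 0.06495602 -0.01796935]
peg yaw world -13.362848349635575 rel -6.762848349635576
lip [-0.0035007   0.00012603]
shift mm [45.2 17.9 83.3] turn deg [ -0.1   0.1 -83.2] q [-0.29  0.25  1.59 -0.    1.31  1.4 ] F [-0.2  0.3 -0.2] loc [19.9 -0.2] z 0.2034 t 12.425
shift mm [45.2 17.9 83.3] turn deg [ 0.1  0.1 96.8] q [-0.29  0.25  1.59 -0.    1.31  1.4 ] F [-0.2  0.3 -0.2] loc [19.9 -0.2] z 0.2034 t 12.425
```

Request:
play_rows(increments="10 4 5 0 0 -10; 20 8 10 0 0 -20; 30 12 15 0 0 -30; 40 16 20 0 0 -40; 45 18 30 0 0 -50", grip=36)

```text
clock: 13.05
tcp_pos: [0.5778, -0.0666, 0.1727]
tcp_rot: [-2.914, -1.17, 0.003]
wrist_force: [-0.3, 0.8, -0.0]
finger_gap: 0.391
finger_force: 0.0
```

Request:
play_rows(increments="0 0 15 0 0 -10; 0 0 30 0 0 -20; 0 0 50 0 0 -30; 0 0 53 0 0 -33.3; 0 0 53 0 0 -33.3")

```text
clock: 13.68
tcp_pos: [0.5767, -0.0662, 0.1195]
tcp_rot: [-2.461, -1.947, 0.004]
wrist_force: [0.4, 0.1, 0.8]
finger_gap: 0.39
finger_force: 0.0
```

```bash
python3 - <<'E'
from h import *
p=w(.065,-.018,.0095);inc(p,np.radians(-13.36+90))
st=manip.read_state();s=snapshot('wrist');save('w3',s['image'])
E
```

```text
shift mm [1.0e-01 1.1e+00 1.1e+02] turn deg [-0.2 -0.   0.1] q [-0.31  0.4   1.59 -0.    1.16 -0.07] F [0.4 0.1 0.8] loc [ 64.3 -18.1] z 0.1195 t 13.675
```

View pics/w3.png

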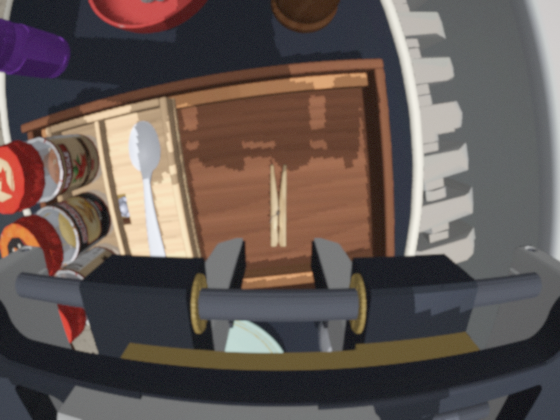

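The peg is centred between the fingers (columns 270–287, rows 163–247, principal point 278). I'll descend.

Request:
play_rows(increments="0 1 35 0 0 0; 0 1 70 0 0 0; 0 1 95 0 0 0; 0 1 105 0 0 0; 0 1 110 0 0 0")

```text
clock: 14.35
tcp_pos: [0.579, -0.0668, 0.0115]
tcp_rot: [-2.463, -1.95, -0.0]
wrist_force: [0.6, 0.0, 0.4]
finger_gap: 0.387
finger_force: 0.0
```

Request:
play_rows(increments="0 0 0 0 0 0; 0 0 0 0 0 0; 0 0 0 0 0 0; 0 0 0 0 0 0; 0 0 0 0 0 0", grip=5, newtons=10)

```text
clock: 14.98
tcp_pos: [0.5794, -0.0669, 0.0125]
tcp_rot: [2.462, 1.949, 0.001]
wrist_force: [0.2, 0.5, 6.6]
finger_gap: 0.159
finger_force: 10.0
```

Request:
play_rows(increments="0 0 -20 0 0 0; 0 0 -50 0 0 0; 0 0 -90 0 0 0; 0 0 -120 0 0 0; 0 0 -150 0 0 0")

```text
clock: 15.6
tcp_pos: [0.5786, -0.0666, 0.1626]
tcp_rot: [-2.463, -1.95, 0.0]
wrist_force: [1.0, 0.4, -0.0]
finger_gap: 0.161
finger_force: 10.0
```

```bash
python3 - <<'E'
from h import *
st=manip.read_state();print(st['finger_gap'],st['finger_force'])
inc([.465,-.232,.16],np.radians(-13.36+90))
E
```

```text
0.1606758764206711 9.999905973672867
shift mm [-187.   -72.7    2.6] turn deg [-0.  -0.   0.1] q [-0.31  0.36  1.54  0.    1.25 -0.07] F [ 1.   0.4 -0. ] loc [ 66.2 -18.3] z 0.1626 t 15.6
```

Request:
play_rows(increments="-40 -15 0 0 0 0; -90 -35 0 0 0 0; -140 -54 0 0 0 0; -180 -70 0 0 0 0; -194 -72 0 0 0 0")

```text
clock: 16.23
tcp_pos: [0.4629, -0.2406, 0.1616]
tcp_rot: [-2.466, -1.946, 0.0]
wrist_force: [-0.3, 1.1, -0.7]
finger_gap: 0.161
finger_force: 10.0
```

Request:
play_rows(increments="0 0 35 0 0 0; 0 0 75 0 0 0; 0 0 110 0 0 0; 0 0 130 0 0 0; 0 0 138 0 0 0")

```text
clock: 16.85
tcp_pos: [0.4641, -0.2379, 0.0223]
tcp_rot: [-2.46, -1.949, 0.0]
wrist_force: [0.7, -0.4, -0.3]
finger_gap: 0.157
finger_force: 10.0
```

```bash
python3 - <<'E'
from h import *
st=manip.read_state();print(st['finger_gap'],st['finger_force'])
inc([.465,-.238,.0165],np.radians(-13.36+90))
E
```

```text
0.15674115409804662 9.999909102916718
shift mm [0.1 0.9 5.8] turn deg [-0.1 -0.1  0.1] q [-0.69  0.43  1.84  0.    0.88 -0.46] F [ 0.7 -0.4 -0.3] loc [ -27.8 -201.6] z 0.0223 t 16.85
```

Request:
play_rows(increments="0 0 2 0 0 0; 0 0 4 0 0 0; 0 0 5 0 0 0; 0 0 5 0 0 0")

```text
clock: 17.35
tcp_pos: [0.4646, -0.2393, 0.0192]
tcp_rot: [2.462, 1.95, 0.0]
wrist_force: [-0.3, -0.2, 0.9]
finger_gap: 0.158
finger_force: 10.0
```

Request:
play_rows(increments="0 0 0 0 0 0; 0 0 0 0 0 0; 0 0 0 0 0 0; 0 0 0 0 0 0", grip=34)

```text
clock: 17.85
tcp_pos: [0.4642, -0.239, 0.0186]
tcp_rot: [-2.463, -1.95, -0.0]
wrist_force: [-0.5, -0.2, -1.0]
finger_gap: 0.363
finger_force: 0.0
```

Request:
play_rows(increments="0 0 -10 0 0 0; 0 0 -40 0 0 0; 0 0 -90 0 0 0; 0 0 -140 0 0 0; 0 0 -180 0 0 0")

```text
clock: 18.48
tcp_pos: [0.4645, -0.2392, 0.2017]
tcp_rot: [2.461, 1.949, 0.001]
wrist_force: [0.4, -0.9, -0.2]
finger_gap: 0.371
finger_force: 0.0
```

```bash
python3 - <<'E'
from h import *
st=manip.read_state();s=snapshot('wrist');save('w4',s['image']);inc([.465,-.238,.0165],np.radians(-13.36+90))
E
```

```text
shift mm [  3.3  -4.1 190.3] turn deg [0.6 0.3 0.1] q [-0.69  0.22  1.62  0.    1.29 -0.46] F [ 2.6 -1.1  2.7] loc [ -24.9 -204.2] z 0.2069 t 18.525
```

View pics/w4.png

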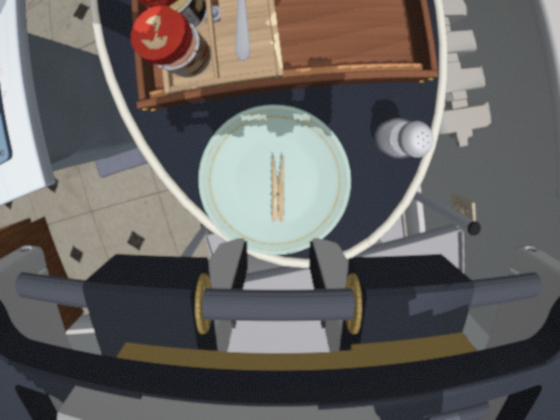

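The peg lies at (278,187) on the plate, whose centre is (275,180). The jars I can see are standing, and the ball is in the slot at (214,12). I'll let it settle and hand in.

Request:
play_rows(increments="0 0 0 0 0 0; 0 0 0 0 0 0; 0 0 0 0 0 0; 0 0 0 0 0 0")

```text
clock: 19.02
tcp_pos: [0.4639, -0.2387, 0.1976]
tcp_rot: [-2.461, -1.949, 0.001]
wrist_force: [-0.6, -0.4, 0.4]
finger_gap: 0.367
finger_force: 0.0
```

```bash
python3 -c "
from h import *
print(manip.finish_job())"
```

```text
the job is handed in; nothing more can be done
None
```

I handed the job in at about 19 s of the 61 s allowed: the tray is drawn and caught on its ball catch, the jars looked upright in the last view that showed them, and the peg lies near the centre of the green plate; the hand-in gave no verdict.

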